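# Check the organizer lid's catch

### The job

Someone has pushed down the lid of the clear plastic organizer, but its snap catch may not have taken. Make sure of it: the lid has to hold against a short, firm upward tug on its handle, kept up for about half a second; if it gives, press it down until it catches and tug again. Leave the lid fully shut and caught, and the things around it where they are.

Things in the scene. Friction and masses are not known exactly. Their poses are not given: they have to be found in the camera images.
- organizer: two stacked clear plastic tiers, fixed to the shelf, 190 deep (x) x 260 wide (y) x 170 mm high; origin at the centre of the underside. Its front, with the catch at the middle of the top edge, faces its own -x; the lid covers the upper tier and is hinged along the back (+x) rim. Contents cannot be reached or spilled
- lid (a joint): hinge of the clear 4 mm lid (about 0.24 kg), rad, grows as its front rises; 0 fully shut on the rim; falls by its weight. Down but not caught it rests on the catch at about 0.030 (front edge 6 mm up). Caught, it has play: a pull lifts it to about 0.006, where the catch bears. Past about 0.018 it is out of the catch. Held and uncaught, it rises freely (weight about 1.5 N at the handle)
- lid_handle (a point): centre of the grip bar of the black bow handle on the lid. The bar is round, 10 mm thick and 76 mm long (along organizer y), so it can swivel in a grip; its middle stands 30 mm above the lid's top and 155 mm in front of the hinge; 25 mm free under it, a post at each end (52 mm free between). With the lid at 0 it is at organizer x -0.060, y 0, height 0.2045 m
- lid_hinge (a point): middle of the hinge line, organizer x 0.095, y 0, height 0.1705 m; the hinge axis is the organizer's y. The lid plate runs from here 192 mm to the front, 260 mm wide, its underside at hinge height
- catch: steel spring roller in a black housing on the middle of the upper tier's front wall; a white tongue on the lid's front edge snaps past it. Origin at the roller's middle, 210 mm in front of the hinge. Measured at the handle: snapping in takes about 8 N down (the rim then stops the lid), pulling out about 20 N up, so tug with 7 to 12 N (a tight grip on the bar takes up some of it)
- tray (a joint): smoked acrylic pull-out tray, m pulled out towards its stand's -x; 0 is fully in. Bystander
- tray_front (a point): middle of the lip on the tray's front edge, about 49 mm high. Bystander
- tray_stand: pale wood stand over the tray and its plastic rails, fixed, 220 (x) x 260 (y) x 90 mm high; origin at the centre of the underside; the tray comes out at its own -x. Bystander
- headset: black plastic VR headset, loose, 0.5 kg, about 240 (x) x 190 (y) x 104 mm high; origin under the middle of its visor, face to its own -x, rigid head band to +x. Bystander
- controller: purple game controller, loose, 0.27 kg, about 110 (x) x 150 (y) x 50 mm high; origin at the centre of its underside. Bystander
- owl: white ceramic owl bookend, loose, 0.75 kg, base 85 x 100 mm, 164 mm high; origin at the centre of its underside. Bystander

How it is judged:
By the outcome, as a careful person would: the job done as asked, in the order asked, and still so for the second after the job is handed in, with the robot touching nothing.
It also fails if it takes over 64 s, if anything falls off the work surface, if the arm or the gripper's body presses on something with over 40 N, if the wrist force passes 120 N, or if a joint passes its speed limit or range.

### The arm

A 7-joint arm with a two-finger parallel gripper is mounted at the origin on the work surface. World frame = base frame: x ahead of the robot, y to its left, z up, the work surface at z = 0. Lengths are in mm, angles in rad, forces in N, time in s.
With the tool pointing down it reaches from about 425 to 875 mm from the base axis. Payload 4.7 kg.
Tool frame: the origin (TCP) lies between the finger pads; the fingertips stand 25 mm ahead of it and the grasp point (between the pads) lies 6 mm ahead of it (manip.tip_extent is the distance from the TCP to the fingertips, in mm); z points along the fingers, y is the line along which they close (so a half turn about z gives the same grasp; the last joint's range is limited). The gripper opens to 85 mm and grips with 20 to 120 N. Pads are 22 mm wide; open, the fingers measure 114 mm over their backs; the gripper's body (76 mm by 85 mm) begins 54 mm behind the grasp point. The pads swing forward as they close: fully open they stand 13 mm farther back than shut.
Start: joints at [1.319, 0.321, -0.07, 1.45, 0.023, 1.371, -0.057], TCP at [170.722, -627.197, 256.349] pointing down, gripper open.
Joint ranges: [-2.86, 2.86], [-0.3, 2.09], [-1.38, 1.24], [0.06, 2.45], [-1.56, 4.7], [0.09, 2.05], [-2.69, 2.69]. Speed limits (rad/s): [2.57, 2.57, 3.14, 3.14, 3.14, 3.14, 3.14].

### API

Orientations are given as a 3x3 rotation matrix whose columns are the frame's x, y, z axes.
In Python, from bench import observe, imaging, manip gives the robot as it stands.
- The arm moves only by the tool servo_tool, never from a script. Its argument "steps" is a list that holds one entry, the list of rows, each a list of 5 numbers: the closure in counts, from 0 (fully open) to 255 (shut), then the shift along the world's x, y, z scaled (see below), then the turn about the world's z scaled (see below). A call has 1 to 5 rows; each row shifts and turns the commanded pose from where the row before left it; what a row does not reach is not made up. The controller multiplies each number of a shift by 25 mm and each number of a turn by 4 degrees. A row lasts 1/12 s, in which the tool goes at most 41.7 mm and 7.16 degrees, less where a joint would pass 70% of its speed; a pose out of reach is approached as far as the arm can. A call with a number of a shift or a turn outside -1 to 1 is refused whole. A call with a gripper value outside its range is refused whole. The fingers move at their own pace and stop on an object; "force" is the grip in N (left out, the last holds). Time passes only in rows, so rows that do not move let the fingers close. It gives the time, the measured TCP pose, the force, the opening and the grip force at its end, in the units of the state.
- observe(): the state, without advancing time (a new reading comes with each control period).
- imaging.grab_frame(name): name is "scene" or "top"; returns the picture (400x640x3 uint8, red, green, blue); there is no depth.
- imaging.calibration(name): a dict with "fx", "fy", "cx", "cy" (pixels), "R" (3x3) and "t" (3): a world point X has camera coordinates R X + t. Camera axes: x right, y down, z forward; pixel columns grow to the right and rows downward; lengths in mm; the calibration is good to about 2 mm. A picture is of the moment at which its call begins. calibration takes no time and is no camera call.
- manip.job_done(): hands the job in; it is judged then, once.
Trained networks look in the newest picture that a camera, given by its name, has taken for a name from the list of things; names that differ only in an ending like _2 or _b are one class to them, and where a whole thing is asked for, a point or a joint stands for the part that bears it (a point fixed in the world has none). Each returns a list of dicts, best first, with "p" (0 to 1); they miss things now and then, are a little off and sometimes report something else, mostly with a low value. They report only what shows in the picture. A call takes as long as a camera call.
- imaging.trace(camera, label): "pixels" (400x640 bool, what is visible of it) and "position" ([column, row] in pixels, amid what is visible of it).
The state is a dict: "t": time; "joints": joint angles; "joint_vel": joint speeds; "effort": joint torques, N m; "tool_pos": TCP position; "tcp_rot": TCP orientation; "contact_force": force on the tool from outside, world axes, zero at the start; "wrist_torque": the same for the moment, N m; "gripper_width": opening from 0.0 (shut) to 1.0 (fully open); "gripper_force": force on a finger pad.
Only numpy, scipy, OpenCV 4.12 (cv2) and the standard library are available. Lean on these libraries where they do the work, as an engineer would, in place of code of your own. Each camera call takes 0.05 s, during which the arm holds its last target. There are 200 camera calls.

## Working session

There is one attempt and no reset: what is moved stays moved. The work goes in short steps, Python scripts to look and compute and a tool call to move; the robot and the scene stay as the last step left them, time stands still between calls to the robot, and variables do not carry over. Pictures are saved under pics/ and viewed, at most 10 in all, crops included, and the job is handed in when it is done.

Besides the shell and the picture viewer there is one more tool, called after "Request:" as name(argument=value, ...) on one line, values as JSON. servo_tool: Moves the arm, as the interface text tells. Shifts and turns lie within -1 to 1; 1 stands for 25 mm of shift or 4 degrees of turn. Its arguments: {"type":"object","properties":{"steps":{"type":"array","items":{"type":"array","items":{"type":"array","items":{"type":"number"}}}},"force":{"type":"number"}},"required":["steps"]}

```bash
mkdir -p pics
cat > h.py <<'E'
import numpy as np,cv2
from bench import observe,imaging,manip
def tri(obs):
    A=[];b=[]
    for cam,(u,v) in obs:
        c=imaging.calibration(cam);R=np.array(c["R"]);t=np.array(c["t"]).ravel()
        for k,(p,f,c0) in enumerate([(u,c["fx"],c["cx"]),(v,c["fy"],c["cy"])]):
            r=R[k]-(p-c0)/f*R[2];A.append(r);b.append(-(t[k]-(p-c0)/f*t[2]))
    A=np.array(A);b=np.array(b);X=np.linalg.lstsq(A,b,rcond=None)[0]
    return X,A@X-b
def proj(cam,X):
    c=imaging.calibration(cam);p=np.array(c["R"])@X+np.array(c["t"]).ravel()
    return np.array([c["fx"]*p[0]/p[2]+c["cx"],c["fy"]*p[1]/p[2]+c["cy"]])
def save(cam,n):
    im=imaging.grab_frame(cam);cv2.imwrite(f"pics/{n}.png",im[:,:,::-1]);return im
E
python3 - <<'E'
from h import *
for c in ("scene","top"):
    save(c,c+"0");k=imaging.calibration(c);R=np.array(k["R"]);print(c,k["fx"],(-R.T@np.array(k["t"]).ravel()).round())
    for n in ("lid_handle","organizer","catch","lid","tray_front","headset","controller","owl"):
        r=imaging.trace(c,n)[:2]
        print(c,n,[(round(d["p"],2),np.round(d["position"],1),d["pixels"].sum(), np.r_[[a.min() for a in np.where(d["pixels"])],[a.max() for a in np.where(d["pixels"])]]) for d in r])
s=observe();print(s)
E
```

```text
scene 488.7242090004815 [1119. -526. 1326.]
scene lid_handle [(0.7, array([290.9, 210.4]), np.int64(5534), array([164, 236, 261, 342]))]
scene organizer [(0.86, array([290.7, 225.5]), np.int64(8323), array([165, 236, 288, 343])), (0.45, array([423.2, 197.3]), np.int64(1288), array([169, 401, 220, 439]))]
scene catch []
scene lid [(0.96, array([290.2, 213.1]), np.int64(5447), array([165, 237, 260, 340]))]
scene tray_front [(0.63, array([289.3, 211.2]), np.int64(5530), array([164, 237, 260, 342])), (0.6, array([385.3, 108.1]), np.int64(366), array([ 92, 368, 131, 407]))]
scene headset [(0.93, array([159.3, 334. ]), np.int64(4620), array([292, 113, 399, 208])), (0.24, array([289.6, 223.2]), np.int64(8413), array([164, 236, 287, 343]))]
scene controller [(0.77, array([266.4, 330.2]), np.int64(1659), array([301, 237, 349, 294]))]
scene owl [(0.71, array([422.4, 194.8]), np.int64(1236), array([170, 400, 218, 438]))]
top 445.3118313918773 [ 211.    4. 1588.]
top lid_handle [(0.84, array([339.3, 203.2]), np.int64(4752), array([165, 294, 243, 387]))]
top organizer [(0.65, array([340.7, 207.5]
[... 864 characters left out ...]
el': array([ 0.00101434, -0.00064837, -0.00096749, -0.00025278, -0.00045214,
        0.00047078, -0.00047154]), 'effort': array([-2.32740786e-04, -4.93390703e+01, -3.81226167e-01, -3.14582026e+01,
        1.34976808e-02,  1.35985159e-03,  1.03715411e-05]), 'tool_pos': array([ 170.73610094, -627.18571385,  256.37657264]), 'tcp_rot': array([[ 9.64872340e-01,  2.62719179e-01,  6.32809860e-06],
       [ 2.62719179e-01, -9.64872335e-01, -9.94149087e-05],
       [-2.00123959e-05,  9.75852085e-05, -9.99999995e-01]]), 'contact_force': array([-0.55794995, -0.38647389, -0.09363434]), 'wrist_torque': array([0.00113665, 0.03016326, 0.00765104]), 'gripper_force': 0.0, 'gripper_width': 0.9979420136174717}
```

View pics/scene0.png

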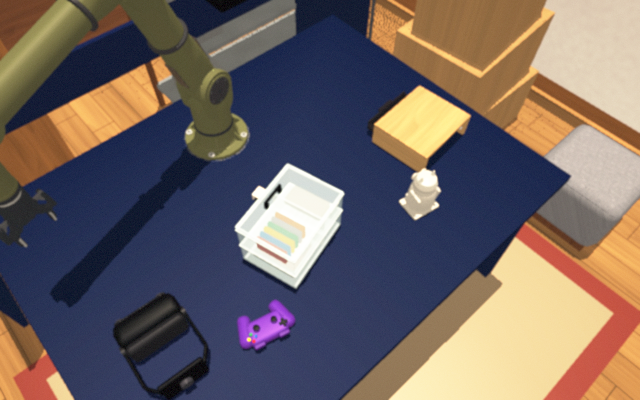

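View pics/top0.png

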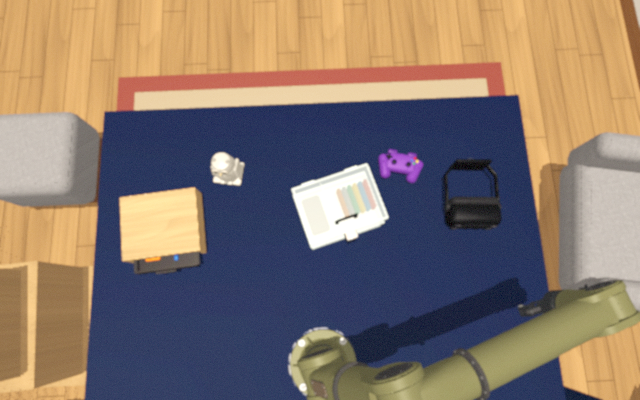

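The scene shows the organizer around (290,225) with its dark handle near (272,197), the white tongue near (260,193), the controller at (266,330) and the owl at (422,195). In the top view the handle is near (346,218) and the tongue near (351,237). I'll isolate the handle next.

Run:
```python
from h import *
from scipy import optimize
crops=[];H={}
for c,(u,v) in (("scene",(272,197)),("top",(346,218))):
    im=cv2.imread(f"pics/{c}0.png");x0,y0,x1,y1={"scene":(230,155,350,295),"top":(285,155,395,255)}[c]
    s=5 if c=="top" else 4
    crops.append(cv2.resize(im[y0:y1,x0:x1],None,fx=s,fy=s,interpolation=cv2.INTER_CUBIC))
    m=(im.max(2)<70).astype(np.uint8)
    n,l,st,ce=cv2.connectedComponentsWithStats(m)
    for i in range(1,n):
        if st[i,4]>8 and abs(ce[i]-(u,v)).max()<22:
            pts=np.argwhere(l==i)[:,::-1].astype(np.float32);r=cv2.minAreaRect(pts);print(c,i,st[i],ce[i].round(1),r)
    
h=max(a.shape[0] for a in crops)
crops=[cv2.copyMakeBorder(a,0,h-a.shape[0],0,0,0) for a in crops]
o=cv2.hconcat(crops);f=800/o.shape[1];cv2.imwrite("pics/crop1.png",cv2.resize(o,(800,int(h*f))));print(f)
```

```text
scene 44 [265 185  16  23  63] [272.1 195.5] ((272.2226867675781, 196.1702880859375), (4.859601020812988, 25.98017692565918), 37.405357360839844)
0.7766990291262136
```

View pics/crop1.png

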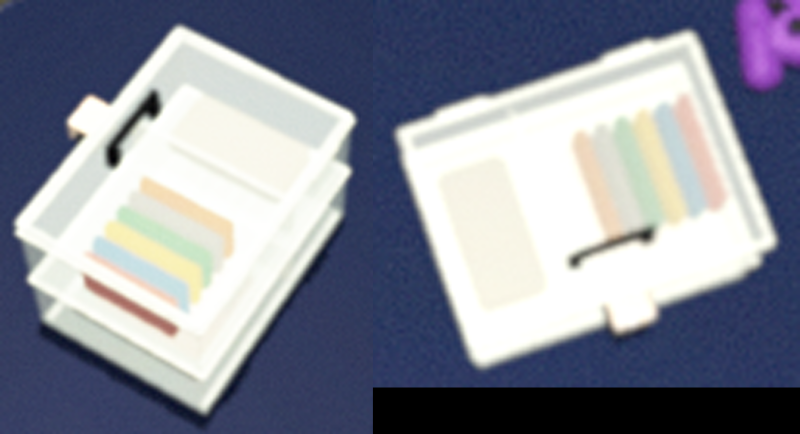

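The crop shows the handle bar clearly in both views. The left post foot is near (112,157) in the scene half, and the bar runs (574,262) to (652,232) in the top half. I'll fit a handle model to both views.

```bash
cat > fit.py <<'E'
from h import *
from scipy.optimize import minimize,least_squares
def render(cam,p,box,S=8):
    x,y,z,a=p;e=np.array([-np.sin(a),np.cos(a),0])
    x0,y0,x1,y1=box;m=np.zeros(((y1-y0)*S,(x1-x0)*S),np.float32)
    B=[np.array([x,y,z])+k*33*e for k in(-1,1)];c=imaging.calibration(cam)
    d=np.linalg.norm(np.array(c["R"])@B[0]+np.array(c["t"]).ravel());w=max(1,int(round(9*c["fx"]/d*S)))
    for P,Q in ((B[0],B[1]),(B[0],B[0]-[0,0,28]),(B[1],B[1]-[0,0,28])):
        q=[tuple(int(v) for v in ((proj(cam,V)+.5-[x0,y0])*S*16)) for V in (P,Q)]
        cv2.line(m,q[0],q[1],1.,w,cv2.LINE_8,4)
    return cv2.resize(cv2.GaussianBlur(m,(0,0),S*.6),(x1-x0,y1-y0),interpolation=cv2.INTER_AREA)
def fit(imgs,boxes,p0):
    D={}
    for c,im in imgs.items():
        x0,y0,x1,y1=boxes[c];g=im[y0:y1,x0:x1].max(2).astype(np.float32)
        bg=cv2.morphologyEx(g,cv2.MORPH_CLOSE,np.ones((11,11)));D[c]=np.clip((bg-g)/(bg-15),0,1)
    f=lambda p:sum(((render(c,p*[1,1,1,.01],boxes[c])-D[c])**2).sum() for c in D)
    best=min((minimize(f,np.array(p0)*[1,1,1,100]+d,method="Nelder-Mead",options=dict(initial_simplex=np.array(p0)*[1,1,1,100]+d+np.vstack([np.zeros(4),np.diag([8,8,8,8])]),xatol=.1)) for d in ([0,0,0,0],[4,-4,-4,5],[-5,5,5,-5])),key=lambda r:r.fun)
    return best.x*[1,1,1,.01],best.fun,{c:(D[c]**2).sum() for c in D}
E
python3 - <<'E'
from fit import *
imgs={c:cv2.imread(f"pics/{c}0.png") for c in("scene","top")}
boxes={"scene":(262,180,286,212),"top":(332,210,364,228)}
X,r=tri([("scene",(272,194.5)),("top",(346.6,218))]);print(X,r)
p,f,d=fit(imgs,boxes,[*X,0.36]);print(p,f,d)
p2,f,d=fit({"top":imgs["top"]},boxes,p);print("top only",p2,f)
for z in(206.,211.,216.): 
  pass
a=p[3];ex=np.array([np.cos(a),np.sin(a),0])
for n,V in(("lid front corners",[(-97,130,-30),(-97,-130,-30),(95,130,-34),(95,-130,-34)]),):
  for u,w,h in V:
    Q=p[:3]+(u+60)*ex+w*np.array([-np.sin(a),np.cos(a),0])+[0,0,h]
    print(Q.round(),proj("scene",Q).round(1),proj("top",Q).round(1))
E
```

```text
[456.78717207 -93.50549457 208.77957589] [-0.78340545  0.13697509 -0.70172172 -0.37486869]Traceback (most recent call last):
  File "<stdin>", line 5, in <module>
  File "fit.py", line 18, in fit
    best=min((minimize(f,np.array(p0)*[1,1,1,100]+d,method="Nelder-Mead",options=dict(initial_simplex=np.array(p0)*[1,1,1,100]+d+np.vstack([np.zeros(4),np.diag([8,8,8,8])]),xatol=.1)) for d in ([0,0,0,0],[4,-4,-4,5],[-5,5,5,-5])),key=lambda r:r.fun)
  File "fit.py", line 18, in <genexpr>
    best=min((minimize(f,np.array(p0)*[1,1,1,100]+d,method="Nelder-Mead",options=dict(initial_simplex=np.array(p0)*[1,1,1,100]+d+np.vstack([np.zeros(4),np.diag([8,8,8,8])]),xatol=.1)) for d in ([0,0,0,0],[4,-4,-4,5],[-5,5,5,-5])),key=lambda r:r.fun)
              ~~~~~~~~^^^^^^^^^^^^^^^^^^^^^^^^^^^^^^^^^^^^^^^^^^^^^^^^^^^^^^^^^^^^^^^^^^^^^^^^^^^^^^^^^^^^^^^^^^^^^^^^^^^^^^^^^^^^^^^^^^^^^^^^^^^^^^^^^^^^^^^^^^^^^^^^^^^^^^^^^^^^^^^^^
    res = _minimize_neldermead(fun, x0, args, callback, bounds=bounds,
                               **options)
    fsim[j] = func(sim[j])
              ~~~~^^^^^^^^
    fx = function(np.copy(x), *(wrapper_args + args))
  File "fit.py", line 17, in <lambda>
    f=lambda p:sum(((render(c,p*[1,1,1,.01],boxes[c])-D[c])**2).sum() for c in D)
               ~~~^^^^^^^^^^^^^^^^^^^^^^^^^^^^^^^^^^^^^^^^^^^^^^^^^^^^^^^^^^^^^^^
  File "fit.py", line 17, in <genexpr>
    f=lambda p:sum(((render(c,p*[1,1,1,.01],boxes[c])-D[c])**2).sum() for c in D)
                     ~~~~~~^^^^^^^^^^^^^^^^^^^^^^^^^^
  File "fit.py", line 9, in render
    q=[tuple(int(v) for v in ((proj(cam,V)+.5-[x0,y0])*S*16)) for V in (P,Q)]
                               ~~~~^^^^^^^
  File "h.py", line 12, in proj
    c=imaging.calibration(cam);p=np.array(c["R"])@X+np.array(c["t"]).ravel()
ValueError: time passes only in moves, steps and waits
```

```bash
python3 - <<'E'
s=open('h.py').read().replace("def tri","import functools\ncal=functools.cache(lambda c:{k:np.array(v) for k,v in imaging.calibration(c).items()})\ndef tri").replace("c=imaging.calibration(cam)","c=cal(cam)");open('h.py','w').write(s)
s=open('fit.py').read().replace("imaging.calibration(cam)","cal(cam)");open('fit.py','w').write(s)
E
cat > m.py <<'E'
from fit import *
imgs={c:cv2.imread(f"pics/{c}0.png") for c in("scene","top")}
boxes={"scene":(262,180,286,212),"top":(332,210,364,228)}
X,r=tri([("scene",(272,194.5)),("top",(346.6,218))])
p,f,d=fit(imgs,boxes,[*X,0.36]);print(p,f,d)
a=p[3];ex=np.array([np.cos(a),np.sin(a),0])
for u,w,h in [(-97,130,-34),(-97,-130,-34),(95,130,-34),(95,-130,-34)]:
    Q=p[:3]+(u+60)*ex+w*np.array([-np.sin(a),np.cos(a),0])+[0,0,h]
    print(Q.round(),proj("scene",Q).round(1),proj("top",Q).round(1))
E
python3 m.py; python3 -c "from h import*;print(observe()['t'])"
```

```text
[ 4.57564003e+02 -9.23789991e+01  2.13274349e+02  3.04738288e-01] 28.1685733795166 {'scene': np.float32(89.7227), 'top': np.float32(18.179447)}
[383.  21. 179.] [286.7 164.4] [311.2 243.9]
[ 461. -227.  179.] [235.3 228.4] [387.4 216.4]
[566.  78. 179.] [342.9 191.3] [291.4 188.6]
[ 644. -170.  179.] [294.8 260.7] [365.7 162.6]
0.9
```

Request:
servo_tool(steps=[[[0,0.9,0.7,0.5,0.96],[0,0.9,0.9,0.5,0.96],[0,0.9,0.9,0.3,0.96],[0,0.7,0.9,0,0.96],[0,0.5,0.9,0,0.96]]], force=20)

```text
t: 1.32
tool_pos: [270.7, -518.3, 289.7]
tcp_rot: [[0.822, 0.57, 0.002], [0.57, -0.822, -0.001], [0.001, 0.002, -1.0]]
contact_force: [0.3, 0.0, -0.4]
gripper_width: 1.003
gripper_force: 0.0
```

Request:
servo_tool(steps=[[[0,0.5,0.9,0,0.96],[0,0.5,0.9,0,0.96],[0,0.5,0.9,0,0.96],[0,0.5,0.9,0,0.96],[0,0.5,0.9,0,0.96]]])

```text
t: 1.73
tool_pos: [331.2, -406.0, 289.0]
tcp_rot: [[0.59, 0.807, 0.0], [0.807, -0.59, -0.0], [-0.0, 0.0, -1.0]]
contact_force: [0.8, 0.3, 0.4]
gripper_width: 1.0
gripper_force: 0.0
```

Request:
servo_tool(steps=[[[0,0.5,0.9,0,0.96],[0,0.5,0.9,0,0.96],[0,0.5,0.9,0,0.96],[0,0.5,0.9,0,0.96],[0,0.5,0.9,0,0.96]]])

```text
t: 2.15
tool_pos: [394.3, -292.5, 288.9]
tcp_rot: [[0.289, 0.957, 0.0], [0.957, -0.289, -0.0], [-0.0, 0.0, -1.0]]
contact_force: [0.5, 0.0, -0.3]
gripper_width: 1.003
gripper_force: 0.0
```

```bash
cat > st.py <<'E'
from h import *
s=observe();R=s["tcp_rot"];a=np.degrees(np.arctan2(R[1,1],R[0,1]))
print(s["t"],s["tool_pos"].round(1),"yang",a.round(2),"tilt",R[:,2].round(3),s["contact_force"].round(2),s["joints"].round(2),s["gripper_width"],s["gripper_force"])
E
python3 st.py
```

```text
2.15 [ 394.3 -292.5  288.9] yang -16.81 tilt [ 0. -0. -1.] [ 0.52  0.01 -0.28] [ 1.01 -0.02 -0.42  1.77 -0.01  1.39  0.3 ] 1.00306263847165 0.0
```

Request:
servo_tool(steps=[[[0,0.28,0.88,0,0.95],[0,0.28,0.88,0,0.95],[0,0.28,0.88,0,0.95],[0,0.28,0.88,0,0.95],[0,0.28,0.88,0,0.95]]])

```text
t: 2.57
tool_pos: [428.9, -182.4, 288.9]
tcp_rot: [[-0.039, 0.999, 0.0], [0.999, 0.039, -0.0], [-0.0, 0.0, -1.0]]
contact_force: [-0.1, -0.3, 0.3]
gripper_width: 1.0
gripper_force: 0.0
```

Request:
servo_tool(steps=[[[0,0.28,0.88,0,0.95],[0,0.28,0.88,0,0.95],[0,0.28,0.88,0,0.95],[0,0.28,0.88,0,0.95],[0,0,0,0,0]]])

```text
t: 2.98
tool_pos: [458.0, -90.2, 289.2]
tcp_rot: [[-0.305, 0.952, 0.001], [0.952, 0.305, 0.002], [0.001, 0.002, -1.0]]
contact_force: [-0.6, 0.3, 0.5]
gripper_width: 0.997
gripper_force: 0.0
```

```bash
python3 st.py
python3 - <<'E'
from h import *
a=save("scene","s2");b=save("top","t2")
o=[cv2.resize(i[y:y+110,x:x+110,::-1],(400,400),interpolation=cv2.INTER_CUBIC) for i,x,y in((a,230,130),(b,290,150))]
cv2.imwrite("pics/c2.png",cv2.hconcat(o))
E
```

```text
2.9833 [458.  -90.2 289.2] yang 17.79 tilt [ 0.001  0.002 -1.   ] [-0.57  0.27  0.48] [ 0.8  -0.08 -0.62  1.81 -0.05  1.39  0.5 ] 0.9973625688371528 0.0
```

View pics/c2.png

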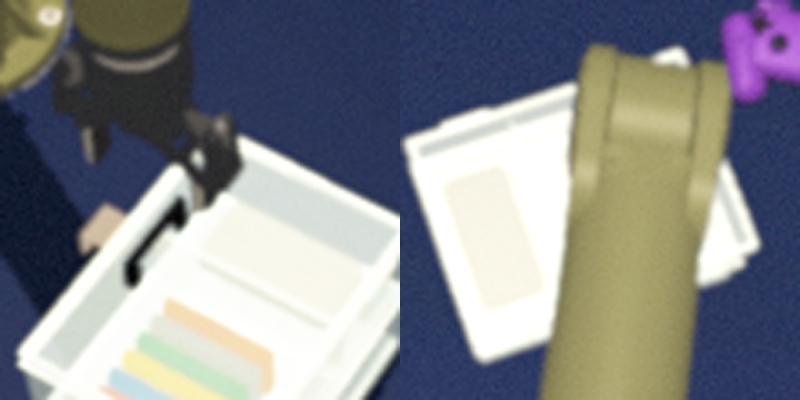

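The fingers straddle the handle along the organizer's depth. In the left half, the fingertips are at about (92,150) and (212,185), with the bar below at (155,245). I'm going down to grip it.

Request:
servo_tool(steps=[[[0,0,-0.05,-0.7,0],[0,0,-0.04,-0.7,0],[0,0,0,-0.7,0],[0,0,0,-0.5,0],[0,0,0,-0.3,0]]], force=20)

```text
t: 3.5
tool_pos: [455.2, -99.8, 214.6]
tcp_rot: [[-0.291, 0.957, -0.002], [0.957, 0.291, 0.001], [0.001, -0.002, -1.0]]
contact_force: [0.5, -0.3, 0.0]
gripper_width: 1.001
gripper_force: 0.0
```

Request:
servo_tool(steps=[[[120,0,0,0,0],[150,0,0,0,0],[170,0,0,0,0],[180,0,0,0,0],[185,0,0,0,0]]])

```text
t: 3.92
tool_pos: [456.7, -99.1, 217.2]
tcp_rot: [[-0.293, 0.956, 0.001], [0.956, 0.293, -0.001], [-0.001, 0.001, -1.0]]
contact_force: [-1.0, 0.1, 0.8]
gripper_width: 0.299
gripper_force: 0.0
```

```bash
python3 st.py
```

```text
3.9167 [456.7 -99.1 217.2] yang 17.02 tilt [ 0.001 -0.001 -1.   ] [-1.03  0.07  0.76] [ 0.8  -0.03 -0.63  1.92 -0.02  1.24  0.48] 0.2988319129602138 0.0
```

Request:
servo_tool(steps=[[[185,0,0.25,0,0],[200,0,0,0,0],[230,0,0,0,0],[255,0,0,0,0],[255,0,0,0,0]]], force=20)

```text
t: 4.33
tool_pos: [456.4, -92.1, 216.6]
tcp_rot: [[-0.293, 0.956, 0.0], [0.956, 0.293, 0.001], [0.001, 0.0, -1.0]]
contact_force: [0.1, 2.8, 2.3]
gripper_width: 0.103
gripper_force: 19.5
```

Request:
servo_tool(steps=[[[255,0,0,0,0],[255,0,0,0,0],[255,0,0,0,0]]])

```text
t: 4.58
tool_pos: [456.3, -92.1, 216.5]
tcp_rot: [[-0.293, 0.956, 0.0], [0.956, 0.293, 0.001], [0.001, 0.0, -1.0]]
contact_force: [-1.3, 3.9, 3.0]
gripper_width: 0.108
gripper_force: 19.6
```

Request:
servo_tool(steps=[[[255,0,0,0.06,0],[255,0,0,0.06,0],[255,0,0,0.06,0]]], force=30)

```text
t: 4.83
tool_pos: [457.2, -91.8, 220.5]
tcp_rot: [[-0.294, 0.956, 0.002], [0.956, 0.294, 0.001], [0.001, 0.003, -1.0]]
contact_force: [5.7, 4.2, -4.4]
gripper_width: 0.101
gripper_force: 29.1
```

Request:
servo_tool(steps=[[[255,0,0,0.06,0],[255,0,0,0.06,0],[255,0,0,0,0]]])

```text
t: 5.08
tool_pos: [458.1, -91.5, 223.9]
tcp_rot: [[-0.294, 0.956, 0.004], [0.956, 0.294, 0.002], [0.0, 0.005, -1.0]]
contact_force: [7.4, 4.3, -5.6]
gripper_width: 0.101
gripper_force: 29.1
```

The lid rose 7 mm freely at about 5 N, so it was not caught. Next I press it down.

Request:
servo_tool(steps=[[[255,0,0,-0.1,0],[255,0,0,-0.1,0],[255,0,0,-0.1,0],[255,0,0,-0.06,0],[255,0,0,0,0]]], force=50)

```text
t: 5.5
tool_pos: [455.8, -92.3, 214.2]
tcp_rot: [[-0.293, 0.956, -0.001], [0.956, 0.293, 0.001], [0.001, -0.001, -1.0]]
contact_force: [0.9, 4.9, -2.7]
gripper_width: 0.092
gripper_force: 48.6
```

Request:
servo_tool(steps=[[[255,0,0,-0.06,0],[255,0,0,-0.06,0],[255,0,0,0,0]]])

```text
t: 5.75
tool_pos: [455.4, -92.4, 212.0]
tcp_rot: [[-0.293, 0.956, -0.002], [0.956, 0.293, 0.0], [0.001, -0.002, -1.0]]
contact_force: [-2.7, 5.6, 3.8]
gripper_width: 0.092
gripper_force: 49.6
```

Request:
servo_tool(steps=[[[255,0,0,-0.06,0],[255,0,0,-0.06,0],[255,0,0,0,0]]])

```text
t: 6.0
tool_pos: [455.5, -92.4, 211.7]
tcp_rot: [[-0.293, 0.956, -0.002], [0.956, 0.293, -0.001], [-0.0, -0.002, -1.0]]
contact_force: [-11.4, 7.6, 20.8]
gripper_width: 0.098
gripper_force: 51.3
```

Request:
servo_tool(steps=[[[255,0,0,-0.06,0],[255,0,0,-0.04,0],[255,0,0,0,0]]])

```text
t: 6.25
tool_pos: [455.6, -92.5, 211.5]
tcp_rot: [[-0.293, 0.956, -0.002], [0.956, 0.293, -0.002], [-0.001, -0.003, -1.0]]
contact_force: [-17.5, 7.8, 35.3]
gripper_width: 0.097
gripper_force: 52.8
```

The rim stopped the lid about 5 mm lower than before, matching the uncaught gap. I'll unload it and then tug.

Request:
servo_tool(steps=[[[255,0,0,0.08,0],[255,0,0,0.1,0],[255,0,0,0,0]]], force=40)

```text
t: 6.5
tool_pos: [455.5, -92.4, 211.9]
tcp_rot: [[-0.293, 0.956, -0.002], [0.956, 0.293, -0.0], [0.0, -0.002, -1.0]]
contact_force: [-5.9, 5.3, 8.2]
gripper_width: 0.094
gripper_force: 50.1
```

Request:
servo_tool(steps=[[[255,0,0,0.04,0],[255,0,0,0,0]]])

```text
t: 6.67
tool_pos: [455.4, -92.4, 212.0]
tcp_rot: [[-0.293, 0.956, -0.002], [0.956, 0.293, 0.0], [0.001, -0.002, -1.0]]
contact_force: [-3.6, 5.4, 2.7]
gripper_width: 0.095
gripper_force: 49.5
```

Request:
servo_tool(steps=[[[255,0,0,0.05,0],[255,0,0,0.03,0],[255,0,0,0,0]]], force=40)

```text
t: 6.92
tool_pos: [455.6, -92.3, 213.2]
tcp_rot: [[-0.293, 0.956, -0.001], [0.956, 0.293, 0.001], [0.001, -0.001, -1.0]]
contact_force: [0.0, 5.6, -2.7]
gripper_width: 0.097
gripper_force: 48.9
```

Request:
servo_tool(steps=[[[255,0,0,0.04,0],[255,0,0,0,0]]])

```text
t: 7.08
tool_pos: [455.6, -92.3, 213.3]
tcp_rot: [[-0.293, 0.956, -0.001], [0.956, 0.293, 0.001], [0.002, -0.001, -1.0]]
contact_force: [1.7, 4.0, -8.0]
gripper_width: 0.095
gripper_force: 48.4
```

Request:
servo_tool(steps=[[[255,0,0,0.02,0],[255,0,0,0,0],[255,0,0,0,0],[255,0,0,0,0],[255,0,0,0,0]]])

```text
t: 7.5
tool_pos: [455.6, -92.3, 213.4]
tcp_rot: [[-0.293, 0.956, -0.002], [0.956, 0.293, 0.001], [0.002, -0.001, -1.0]]
contact_force: [2.9, 4.8, -11.5]
gripper_width: 0.091
gripper_force: 48.1
```

Request:
servo_tool(steps=[[[255,0,0,0,0],[255,0,0,0,0],[255,0,0,0,0]]])

```text
t: 7.75
tool_pos: [455.6, -92.3, 213.5]
tcp_rot: [[-0.293, 0.956, -0.001], [0.956, 0.293, 0.001], [0.002, -0.001, -1.0]]
contact_force: [2.4, 4.2, -11.2]
gripper_width: 0.09
gripper_force: 48.1
```

It held 11 N for over 0.6 s with almost no movement, so it is caught. Now I set it back down with a light press, release and retreat.

Request:
servo_tool(steps=[[[255,0,0,-0.08,0],[255,0,0,-0.06,0],[255,0,0,-0.01,0],[255,0,0,0,0]]])

```text
t: 8.08
tool_pos: [455.5, -92.4, 212.0]
tcp_rot: [[-0.293, 0.956, -0.002], [0.956, 0.293, 0.0], [0.001, -0.002, -1.0]]
contact_force: [-4.6, 5.5, 4.1]
gripper_width: 0.091
gripper_force: 49.6
```

Request:
servo_tool(steps=[[[200,0,0,0,0],[100,0,0,0,0],[0,0,0,0,0],[0,0,0,0,0],[0,0,0,0,0]]])

```text
t: 8.5
tool_pos: [456.3, -93.4, 211.8]
tcp_rot: [[-0.292, 0.956, 0.001], [0.956, 0.292, -0.001], [-0.001, 0.0, -1.0]]
contact_force: [0.6, -0.3, 0.6]
gripper_width: 0.774
gripper_force: 0.0
```

Request:
servo_tool(steps=[[[0,0,0,0,0],[0,0,0,0.4,0],[0,0,0,0.8,0],[0,0,0,0.8,0],[0,0,0,0.8,0]]])

```text
t: 8.92
tool_pos: [456.2, -92.7, 283.1]
tcp_rot: [[-0.293, 0.956, 0.0], [0.956, 0.293, -0.0], [-0.0, 0.0, -1.0]]
contact_force: [0.1, 0.6, 0.3]
gripper_width: 0.997
gripper_force: 0.0
```

Request:
servo_tool(steps=[[[0,0,-0.9,0.3,-0.9],[0,0,-0.9,0,-0.9],[0,0,-0.9,0,-0.9],[0,0,-0.9,0,-0.9],[0,-0.3,-0.9,0,-0.9]]])

```text
t: 9.33
tool_pos: [449.1, -206.8, 289.6]
tcp_rot: [[0.021, 1.0, 0.001], [1.0, -0.021, -0.0], [-0.0, 0.001, -1.0]]
contact_force: [-0.2, 0.6, 0.1]
gripper_width: 1.002
gripper_force: 0.0
```

Request:
servo_tool(steps=[[[0,-0.4,-0.9,0,-0.9],[0,-0.4,-0.9,0,-0.9],[0,-0.4,-0.9,0,-0.9],[0,-0.4,-0.9,0,-0.9],[0,0,0,0,0]]])

```text
t: 9.75
tool_pos: [404.6, -301.8, 288.8]
tcp_rot: [[0.279, 0.96, -0.002], [0.96, -0.279, -0.002], [-0.002, -0.001, -1.0]]
contact_force: [-1.0, 0.2, 1.1]
gripper_width: 0.995
gripper_force: 0.0
```

```bash
python3 st.py
python3 - <<'E'
from fit import *
a=save("scene","s3");b=save("top","t3")
o=[cv2.resize(i[...,::-1],(400,250)) for i in(a,b)]
cv2.imwrite("pics/c3.png",cv2.hconcat(o))
boxes={"scene":(262,180,286,212),"top":(332,210,364,228)}
for n in ("0","3"):
    print(n,fit({c:cv2.imread(f"pics/{p}.png") for c,p in ((("scene","scene0"),("top","top0")) if n=="0" else (("scene","s3"),("top","t3")))},boxes,[457.5,-92.4,211,.305])[:2])
E
```

```text
9.75 [ 404.6 -301.8  288.8] yang -16.17 tilt [-0.002 -0.002 -1.   ] [-0.97  0.21  1.1 ] [ 1.    0.01 -0.42  1.74  0.01  1.39  0.3 ] 0.9953719061722865 0.0
0 (array([ 4.57677519e+02, -9.27188233e+01,  2.13576977e+02,  2.99740355e-01]), np.float64(27.90625762939453))
3 (array([ 4.56423019e+02, -9.22772298e+01,  2.08359774e+02,  3.04598427e-01]), np.float64(28.14981460571289))
```

View pics/c3.png

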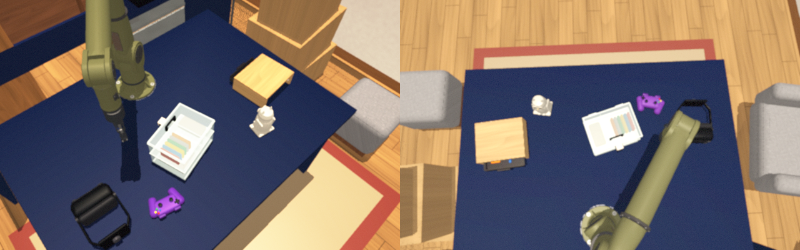

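The handle now sits 5.2 mm lower than at the start. The lid is shut at (180,140) in the left half, the other things haven't moved, and the arm is clear.

```bash
python3 -c "
from bench import manip
print(manip.job_done())"
```

```text
the job is handed in; nothing more can be done
None
```

The first tug showed the lid was not caught, so I pressed it down until it snapped; it then held an upward tug of about 11 N for over half a second, and I left it shut and caught with nothing else moved and handed the job in.

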